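# Three-pin inoculator held ready over a row of dishes

## Task

Slide the three loose culture dishes over the bench, without lifting them, into one straight, evenly spaced row whose centre spacing matches the pins of the three-pin inoculator. Then take the inoculator by its handle from its stand, carry it over the bottles and flasks in between, and hold it level about a centimetre above the dishes, touching none of them, with one pin over the middle of each dish; finish while still holding it there. Leave the bottles, flasks and the other small vessels standing where they are.

Things in the scene. Friction and masses are not known exactly. Their poses are not given: they have to be found in the camera images.
- dish_left: The dish that starts farthest to the left: shallow round culture dish with pale filling, 61 mm in diameter, loose; the three dishes are alike. Origin: centre of its base, 2 mm below the bench top; its rim stands 11 mm above the bench; z up, yaw has no meaning
- dish_middle: The dish that starts between the other two, nearest to the front edge of the bench: shallow round culture dish with pale filling, 61 mm in diameter, loose; the three dishes are alike. Origin: centre of its base, 2 mm below the bench top; its rim stands 11 mm above the bench; z up, yaw has no meaning
- dish_right: The dish that starts farthest to the right: shallow round culture dish with pale filling, 61 mm in diameter, loose; the three dishes are alike. Origin: centre of its base, 2 mm below the bench top; its rim stands 11 mm above the bench; z up, yaw has no meaning
- inoculator: Steel bar 190 x 12 x 12 mm with a grey upright handle on its middle and three pins below, 75 mm apart; 0.15 kg, loose in its stand. Origin: centre of the bar's underside, 60 mm above the bench at first; y along the bar, z up. Handle: block from 12 to 62 mm above the origin, 16 mm thick along x (grasp across these faces), 34 mm long along y. The pins end 45 mm below the origin.
- pin_left (a point): The left pin of the inoculator (this point: the pin's lower end, 45 mm under the bar; at y = +75 mm of the inoculator)
- pin_middle (a point): The middle pin of the inoculator (this point: the pin's lower end, 45 mm under the bar; at y = 0)
- pin_right (a point): The right pin of the inoculator (this point: the pin's lower end, 45 mm under the bar; at y = -75 mm)
- stand: White stand fixed to the bench, right of the bottles: base 80 x 105 x 8 mm, two uprights 37.5 mm either side of the centre along y; the bar lies in their open notches (floor 60 mm, cheeks 70 mm above the bench, 1.5 mm play each side) and is lifted straight up out of them. Origin: centre of the underside; y along the bar
- white_bottle: White plastic bottle with cap, 67 mm in diameter, 128 mm tall, one of four vessels in a line leading away from the robot between dishes and stand, in any order. Origin: centre of its underside. It stands loose and is to be left alone
- conical_flask: Conical glass flask with amber sample, 66 mm in diameter, 105 mm tall, in the same line. Origin: centre of its underside. It stands loose and is to be left alone
- dropper_bottle: Brown dropper bottle with rubber teat, 38 mm in diameter, 108 mm tall, in the same line. Origin: centre of its underside. It stands loose and is to be left alone
- volumetric_flask: Volumetric flask with long neck, 49 mm in diameter, 151 mm tall, the tallest of that line. Origin: centre of its underside. It stands loose and is to be left alone
- crucible: Small white porcelain crucible with lid, 43 mm in diameter, 46 mm tall, left of the dishes. Origin: centre of its underside. It stands loose and is to be left alone
- weighing_bottle: Small glass weighing bottle with lid, 41 mm in diameter, 52 mm tall, between dishes and the line of vessels. Origin: centre of its underside. It stands loose and is to be left alone
There are look-alikes about, which are no part of the job. What is shaped like the dish_left but pink is not meant.

How it is judged:
On the way, in this order (a step that is already met when the one before it is completed fails the run):
1. the dishes stand in an even row at the spacing of the pins while the inoculator is still on its stand (((horizontal distance between dish_middle and dish_left between 0.065 and 0.085 m and horizontal distance between dish_left and dish_right between 0.065 and 0.085 m and horizontal distance between dish_middle and dish_right between 0.138 and 0.162 m) or (horizontal distance between dish_left and dish_middle between 0.065 and 0.085 m and horizontal distance between dish_middle and dish_right between 0.065 and 0.085 m and horizontal distance between dish_left and dish_right between 0.138 and 0.162 m) or (horizontal distance between dish_left and dish_right between 0.065 and 0.085 m and horizontal distance between dish_right and dish_middle between 0.065 and 0.085 m and horizontal distance between dish_left and dish_middle between 0.138 and 0.162 m)) and distance of inoculator from where it was at the start of the episode below 0.015 m), for 0.2 s.
2. the inoculator is lifted clear above the bottles (height (world z) of each of pin_left, pin_middle, pin_right above 0.1 m and contact force between inoculator and the fingers above 1 N), for 0.1 s.
At the end, for the whole second after the job is handed in: Held still by the fingers alone, tilt under 0.15 rad; pin ends 16 to 35 mm above the bench, each within 12 mm horizontally of a dish's centre, touching none; dishes flat and at rest; bottles, flasks and small vessels upright within 20 mm of their places ((horizontal distance between pin_left and dish_left below 0.012 m or horizontal distance between pin_left and dish_middle below 0.012 m or horizontal distance between pin_left and dish_right below 0.012 m) and height (world z) of pin_left between 0.016 and 0.035 m and (horizontal distance between pin_middle and dish_left below 0.012 m or horizontal distance between pin_middle and dish_middle below 0.012 m or horizontal distance between pin_middle and dish_right below 0.012 m) and height (world z) of pin_middle between 0.016 and 0.035 m and (horizontal distance between pin_right and dish_left below 0.012 m or horizontal distance between pin_right and dish_middle below 0.012 m or horizontal distance between pin_right and dish_right below 0.012 m) and height (world z) of pin_right between 0.016 and 0.035 m and angle between inoculator's own z axis and vertical below 0.15 rad and contact force between inoculator and the fingers above 1 N and contact force between inoculator and stand below 0.05 N and linear speed of inoculator below 0.02 m/s and contact force between inoculator and dish_left below 0.05 N and height (world z) of each of dish_left, dish_middle, dish_right below 0.006 m and angle between each of dish_left, dish_middle, dish_right's own z axis and vertical below 0.1 rad and linear speed of each of dish_left, dish_middle, dish_right below 0.01 m/s and contact force between inoculator and dish_middle below 0.05 N and contact force between inoculator and dish_right below 0.05 N and contact force between inoculator and white_bottle below 0.05 N and distance of each of white_bottle, conical_flask, dropper_bottle, volumetric_flask, crucible, weighing_bottle from where it was at the start of the episode below 0.02 m and angle between each of white_bottle, conical_flask, dropper_bottle, volumetric_flask, crucible, weighing_bottle's own z axis and vertical below 0.2 rad and contact force between inoculator and conical_flask below 0.05 N and contact force between inoculator and dropper_bottle below 0.05 N and contact force between inoculator and volumetric_flask below 0.05 N and contact force between inoculator and crucible below 0.05 N and contact force between inoculator and weighing_bottle below 0.05 N); the arm keeps its last pose, push and grip.
It fails at once if a dish is lifted off the bench or tipped (height (world z) of any of dish_left, dish_middle, dish_right above 0.012 m or angle between any of dish_left, dish_middle, dish_right's own z axis and vertical above 0.25 rad).
It fails at once if the inoculator touches a dish (contact force between inoculator and dish_left above 0.3 N or contact force between inoculator and dish_middle above 0.3 N or contact force between inoculator and dish_right above 0.3 N).
It fails at once if a bottle, flask or small vessel is shifted or knocked over (distance of any of white_bottle, conical_flask, dropper_bottle, volumetric_flask, crucible, weighing_bottle from where it was at the start of the episode above 0.02 m or angle between any of white_bottle, conical_flask, dropper_bottle, volumetric_flask, crucible, weighing_bottle's own z axis and vertical above 0.3 rad).
It also fails if it takes over 72 s, if anything falls off the work surface, if the arm or the gripper's body presses on something with over 40 N, if the wrist force passes 120 N, or if a joint passes its speed limit or range.

## Robot

A 7-joint arm with a two-finger parallel gripper is mounted at the origin on a cart in front of the work surface, level with it; the furniture and walls round the work are solid. World frame = base frame: x ahead of the robot, y to its left, z up, the work surface at z = 0. Lengths are in m, angles in rad, forces in N, time in s.
With the tool pointing down it reaches from about 0.425 to 0.925 m from the base axis. Payload 6.8 kg.
Tool frame: the origin (TCP) lies midway between the tips of the shut fingers; the grasp point (between the pads) lies 19 mm behind it; z points along the fingers, y is the line along which they close (so a half turn about z gives the same grasp; the last joint's range is limited). The gripper opens to 85 mm and grips with 20 to 120 N. Pads are 22 mm wide; open, the fingers measure 114 mm over their backs; the gripper's body (76 mm by 85 mm) begins 54 mm behind the grasp point. The pads swing forward as they close: fully open they stand 13 mm farther back than shut.
Start: joints at [-1.312, 0.477, 0.022, 1.555, -0.011, 1.109, -0.083], TCP at [0.242, 0.63, 0.231] pointing down, gripper open.
Joint ranges: [-2.96, 2.96], [-0.34, 2.1], [-1.41, 1.46], [0.24, 2.44], [-1.37, 4.51], [0.17, 1.92], [-2.96, 2.96]. Speed limits (rad/s): [2.39, 2.39, 3.14, 3.14, 3.14, 3.14, 3.14].

## Interface

Orientations are given as a unit quaternion [w, x, y, z].
In Python, from station import * gives the robot as it stands.
- The arm moves only by the shell command python3 -m creep 'ROWS' [FORCE]. ROWS is JSON, a list of rows, each a list of 7 numbers: the gripper command: -1 is shut, 1 is fully open, values between are in proportion, then the shift along the world's x, y, z in mm, then the turn, a rotation vector about the world's x, y, z in rad. A call has 1 to 5 rows; each row shifts and turns the commanded pose from where the row before left it; what a row does not reach is not made up. A row lasts 1/8 s, in which the tool goes at most 62.5 mm and 10.7 degrees, less where a joint would pass 70% of its speed; a pose out of reach is approached as far as the arm can. A call is refused whole if a number of a shift passes 62.5 or a number of a turn 0.188, either way. A call with a gripper value outside its range is refused whole. The fingers move at their own pace and stop on an object; FORCE is the grip in N (left out, the last holds). Time passes only in rows, so rows that do not move let the fingers close. It gives the time, the measured TCP pose, the force, the opening and the grip force at its end, in the units of the state.
- get_obs(): the state, without advancing time (a new reading comes with each control period).
- read_camera(name): name is "side" or "top" or "wrist"; returns (picture, depth): 384x512x3 uint8, red, green, blue; 384x512 float32, m along the optical axis (not along the pixel's ray), 0 where there is no reading.
- camera_params(name): a dict with "intrinsics" (3x3 intrinsics, pixels), "cam_to_world" (4x4, takes a point from camera to world coordinates); the wrist camera has in their place "mount" (4x4, takes a point from camera to tool coordinates, whose origin is the TCP and whose axes are the flange's). Camera axes: x right, y up, looking along -z (the intrinsics and any distortion apply to the point x, -y, -z); pixel columns grow to the right and rows downward; lengths in m; the calibration is good to about 2 mm. A picture is of the moment at which its call begins: read the wrist's pose just before it. camera_params takes no time and is no camera call.
- hand_in(): hands the job in; it is judged then, once.
The state is a dict: "t": time; "q": joint angles; "joint_vel": joint speeds; "joint_torque": joint torques, N m; "eef_pos": TCP position; "tool_rot": TCP orientation; "contact_force": force on the tool from outside, world axes, zero at the start; "torque": the same for the moment, N m; "gripper_width": opening from 0.0 (shut) to 1.0 (fully open); "grasp_force": force on a finger pad.
Only numpy, scipy, OpenCV 4.12 (cv2) and the standard library are available. Lean on these libraries where they do the work, as an engineer would, in place of code of your own. Each camera call takes 0.05 s, during which the arm holds its last target. There are 200 camera calls.

## Working session

There is one attempt and no reset: what is moved stays moved. The work goes in short steps, Python scripts to look and compute and a shell command to move; the robot and the scene stay as the last step left them, time stands still between calls to the robot, and variables do not carry over. Pictures are saved under pics/ and viewed, at most 10 in all, crops included, and the job is handed in when it is done.

```bash
mkdir -p pics; cat > h.py <<'E'
from station import *
import numpy as np, cv2
def save(n,f,crop=None,s=1):
    im,d=read_camera(n); 
    np.save('pics/'+f+'_d.npy',d); np.save('pics/'+f+'_i.npy',im)
    cv2.imwrite('pics/'+f+'.png',im[:,:,::-1]); return im,d
def ray(n,u,v):
    p=camera_params(n);K=np.array(p['intrinsics']);T=np.array(p['cam_to_world'])
    x=np.linalg.solve(K,[u,v,1.]); return T[:3,3],T[:3,:3]@np.array([x[0],-x[1],-1])
def onz(n,u,v,z):
    o,d=ray(n,u,v); return o+d*(z-o[2])/d[2]
E
python3 - <<'E'
from h import *
print(get_obs())
for n in('top','side'):
    save(n,n+'0'); print(camera_params(n))
print(camera_params('wrist'))
a=cv2.imread('pics/top0.png');b=cv2.imread('pics/side0.png')
cv2.imwrite('pics/a.png',cv2.resize(a,(800,600)))
E
```

```text
{'t': 0.0, 'q': array([-1.3120932 ,  0.47781022,  0.0223314 ,  1.55646373, -0.01153755,
        1.10931036, -0.08309578]), 'joint_vel': array([-0.00242607, -0.00112759,  0.00209905,  0.00054133,  0.0003125 ,
       -0.00017773,  0.00034319]), 'joint_torque': array([-1.76553658e-04, -5.96442676e+01,  1.60809137e+00, -2.81197232e+01,
        1.24973714e-02,  9.14697011e-03,  5.17239968e-06]), 'eef_pos': array([0.24186034, 0.6295337 , 0.23031358]), 'tool_rot': array([-1.19607835e-04,  1.82367026e-01,  9.83230084e-01, -9.24423377e-04]), 'contact_force': array([-0.17594479,  0.51581793, -0.90755638]), 'torque': array([ 0.01359851, -0.04444141, -0.02230456]), 'grasp_force': 0.0, 'gripper_width': 0.9967987964437873}
{'intrinsics': array([[415.2622219 ,   0.        , 251.03436454],
       [  0.        , 415.2622219 , 196.17911869],
       [  0.        ,   0.        ,   1.        ]]), 'cam_to_world': array([[-0.00442685,  0.99523653, -0.09738919,  0.36869282],
       [-0.99968623, -0.00680561, -0.02410666, -0.03377859],
       [-0.02465463,  0.09725192,  0.99495438,  1.19632231],
       [ 0. 
[... 399 characters left out ...]
2e+00],
       [ 9.34533318e-04,  8.76078716e-01,  4.82167201e-01,
         6.84953942e-01],
       [ 0.00000000e+00,  0.00000000e+00,  0.00000000e+00,
         1.00000000e+00]])}
{'intrinsics': array([[268.97164279,   0.        , 259.14926879],
       [  0.        , 268.97164279, 190.89826946],
       [  0.        ,   0.        ,   1.        ]]), 'mount': array([[ 6.30172264e-05,  9.62261486e-01,  2.72126493e-01,
         6.92863631e-02],
       [ 9.99999887e-01, -1.88988595e-04,  4.36705833e-04,
        -9.50631031e-04],
       [ 4.71654008e-04,  2.72126435e-01, -9.62261389e-01,
        -1.41649182e-01],
       [ 0.00000000e+00,  0.00000000e+00,  0.00000000e+00,
         1.00000000e+00]])}
```

View pics/a.png

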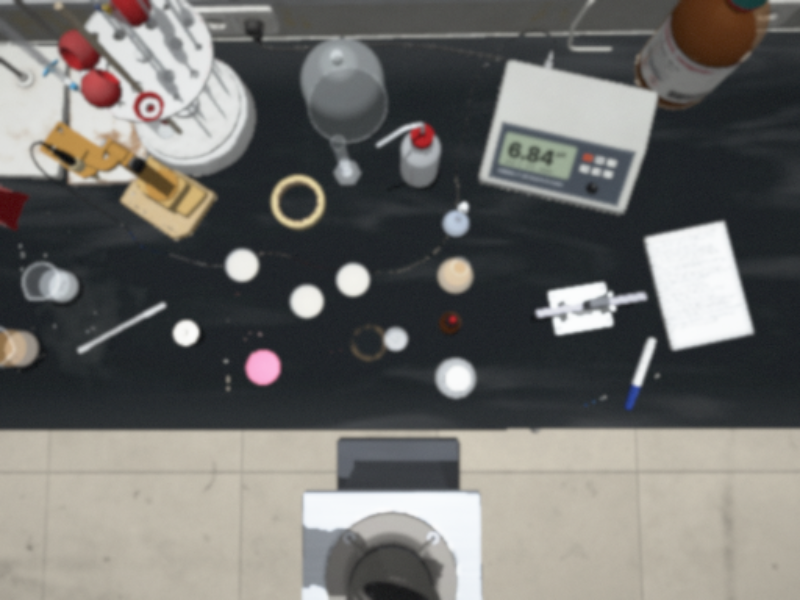

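View pics/side0.png

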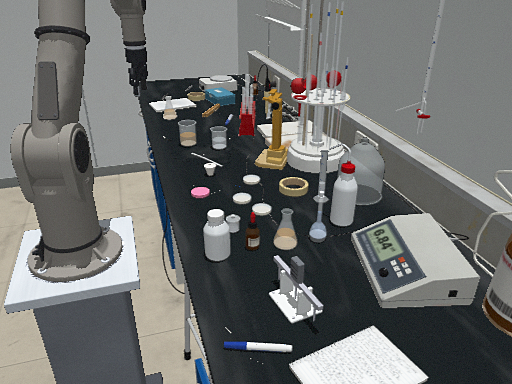

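The top view (800x600) shows three pale dishes at (242,265), (307,301) and (352,280). The pink look-alike is at (263,367), so it is not meant. The crucible is at (186,333) and the weighing bottle at (396,339). The line of vessels runs at u≈455, v=222 to 378, and the stand with the inoculator is at (582,308).

```bash
python3 - <<'E'
from h import *
im=np.load('pics/top0_i.npy');hsv=cv2.cvtColor(im,cv2.COLOR_RGB2HSV)
m=((hsv[...,2]>120)&(hsv[...,1]<90)).astype(np.uint8)
c,_=cv2.findContours(m,cv2.RETR_EXTERNAL,cv2.CHAIN_APPROX_NONE)
for k in c:
    a=cv2.contourArea(k)
    if 60<a<2500:
        (u,v),r=cv2.minEnclosingCircle(k);rr=cv2.minAreaRect(k)
        if v<260:print(np.round([u*800/512,v*600/384,r,a]),np.round(onz('top',u,v,.009)[:2],4),np.round(rr[2]),np.round(rr[1]))
for n,u,v,z in [('vol',456,222,.03),('con',455,277,.02),('drop',450,322,.1),('white',456,378,.125),('weigh',396,339,.05),('cruc',186,333,.046),('handle',598,303,.122),('barL',537,313,.07),('barR',646,297,.07)]:
    print(n,np.round(onz('top',u*.64,v*.64,z)[:2],4))
a=im[175:220,335:420];cv2.imwrite('pics/b.png',np.hstack([cv2.resize(a,None,fx=5,fy=5,interpolation=cv2.INTER_CUBIC),cv2.resize(im[155:200,145:230],None,fx=4.2,fy=5,interpolation=cv2.INTER_CUBIC)])[:,:,::-1])
E
```

```text
[455. 377.  13. 488.] [ 0.3551 -0.1183] 90.0 [25. 25.]
[262. 367.  11. 292.] [0.3755 0.2337] 90.0 [21. 20.]
[645. 362.  16. 177.] [ 0.3816 -0.4605] 19.0 [ 6. 33.]
[395. 338.   8. 164.] [ 0.4263 -0.0095] 45.0 [15. 14.]
[ 14. 346.  14. 360.] [0.416  0.6977] 90.0 [23. 23.]
[185. 332.   9. 208.] [0.44   0.3775] 90.0 [16. 17.]
[121. 327.  32. 172.] [0.4496 0.4976] 61.0 [ 4. 63.]
[306. 301.  11. 336.] [0.4968 0.1544] 90.0 [21. 20.]
[ 591.  304.   36. 1272.] [ 0.4872 -0.3674] 81.0 [30. 71.]
[ 49. 283.  18. 409.] [0.5339 0.6365] 3.0 [35. 23.]
[352. 279.  11. 341.] [0.5368 0.0686] 90.0 [21. 21.]
[454. 274.  11. 366.] [ 0.544  -0.1201] 90.0 [21. 22.]
[241. 265.  11. 334.] [0.5648 0.2755] 90.0 [20. 21.]
[458. 218.  12. 236.] [ 0.6495 -0.1277] 90.0 [21. 16.]
[297. 201.  17. 886.] [0.6854 0.1729] 90.0 [33. 34.]
[346. 170.   9. 166.] [0.7432 0.0815] 90.0 [16. 14.]
[419. 155.  16. 382.] [ 0.7703 -0.057 ] 7.0 [25. 29.]
[400. 134.  17.  96.] [ 0.8113 -0.0211] 70.0 [ 7. 33.]
[ 390.   36.   81. 1274.] [ 1.0063 -0.0027] 89.0 [ 40. 161.]
[61.  1. 24. 64.] [1.0896 0.6398] 90.0 [ 5. 48.]
vol [ 0.6371 -0.1226]
con [ 0.5372 -0.1201]
drop [ 0.4491 -0.1048]
white [ 0.3552 -0.1118]
weigh [ 0.4232 -0.0124]
cruc [0.4362 0.3633]
handle [ 0.4774 -0.3478]
barL [ 0.466  -0.2574]
barR [ 0.4925 -0.4458]
```

View pics/b.png

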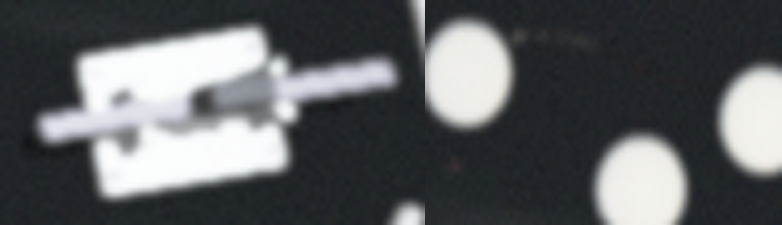

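The crop confirms the bar and handle on the stand, with the bar's +y end towards the picture's left, and the three pale dishes. I'll keep dish_middle fixed. The row then runs through M and R at yaw ≈0.438: R slides about 19 mm towards M, and L goes to about (0.465,0.222).

```bash
python3 -m creep '[[1,54,-59,0,0,0,-0.15],[1,54,-59,0,0,0,-0.15],[1,54,-59,0,0,0,-0.15],[1,54,-59,0,0,0,-0.15],[1,54,-59,0,0,0,-0.15]]' 20; python3 -m creep '[[1,53,-59,0,0,0,-0.016],[1,0,0,0,0,0,0]]'
```

```text
t: 0.72
eef_pos: [0.454, 0.3978, 0.2311]
tool_rot: [-0.0, 0.532, 0.847, -0.0]
contact_force: [0.3, 0.1, -0.1]
gripper_width: 0.999
grasp_force: 0.0
t: 0.98
eef_pos: [0.499, 0.3467, 0.2313]
tool_rot: [0.002, 0.541, 0.841, -0.001]
contact_force: [-0.2, 0.3, -0.9]
gripper_width: 1.003
grasp_force: 0.0
```

```bash
python3 -m creep '[[1,22,-24,-30,0,0,0.01],[1,22,-24,-30,0,0,0],[1,22,-23,-30,0,0,0],[1,0,0,-20,0,0,0],[1,0,0,0,0,0,0]]'
python3 - <<'E'
from h import *
im,d=save('wrist','w0'); cv2.imwrite('pics/w0.png',im[:,:,::-1])
E
```

```text
t: 1.6
eef_pos: [0.5588, 0.2828, 0.1194]
tool_rot: [-0.001, 0.532, 0.847, -0.002]
contact_force: [0.5, 0.7, 0.4]
gripper_width: 1.001
grasp_force: 0.0
```

View pics/w0.png

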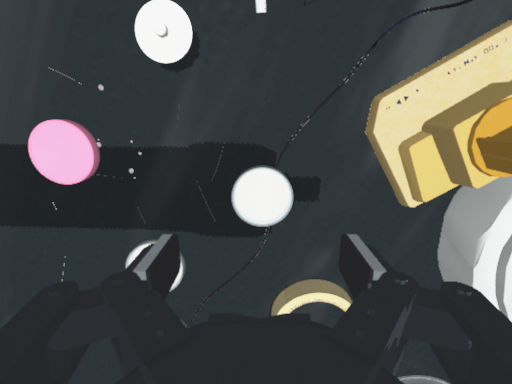

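The wrist view shows a dish at (262,196), the crucible at (163,30), the pink dish at (64,152), and another pale disc at (155,267). I'll turn these pixels into positions.

```bash
cat >> h.py <<'E'
from scipy.spatial.transform import Rotation as R
def wonz(u,v,z,o=None):
    o=o or get_obs();p=camera_params('wrist');M=np.array(p['mount']);K=np.array(p['intrinsics'])
    q=o['tool_rot'];Rt=R.from_quat([q[1],q[2],q[3],q[0]]).as_matrix()
    x=np.linalg.solve(K,[u,v,1.]);d=Rt@M[:3,:3]@np.array([x[0],-x[1],-1]);c=o['eef_pos']+Rt@M[:3,3]
    return c+d*(z-c[2])/d[2]
E
python3 - <<'E'
from h import *
for n,u,v,z in [('dish',262,196,.009),('pink',64,152,.009),('cruc',163,30,.046),('disc',155,267,.009)]: print(n,wonz(u,v,z).round(4))
im=np.load('pics/top0_i.npy');
E
```

```text
dish [0.5646 0.2769 0.009 ]
pink [0.3776 0.2345 0.009 ]
cruc [0.4413 0.3676 0.046 ]
disc [0.4966 0.1561 0.009 ]
```

All four agree with the top view, so I'll descend around dish_left.

```bash
python3 -m creep '[[1,6,-6,-40,0,0,0],[1,0,0,-40,0,0,0],[1,0,0,-25,0,0,0],[1,0,0,-8,0,0,0],[1,0,0,0,0,0,0]]' ; python3 -m creep '[[1,0,0,-4,0,0,0],[0.5,0,0,0,0,0,0],[0.42,0,0,0,0,0,0],[0.3,0,0,0,0,0,0],[0.3,0,0,0,0,0,0]]' 20
```

```text
t: 2.28
eef_pos: [0.567, 0.2773, 0.0092]
tool_rot: [0.0, 0.532, 0.847, 0.001]
contact_force: [0.2, 0.3, 0.8]
gripper_width: 1.002
grasp_force: 0.0
t: 2.9
eef_pos: [0.5673, 0.2763, 0.0063]
tool_rot: [-0.0, 0.533, 0.846, 0.001]
contact_force: [-3.6, -0.6, 14.1]
gripper_width: 0.65
grasp_force: 7.1
```

The fingers came in over the rim, so I'll open, go lower and close again.

```bash
python3 -m creep '[[0.3,0,0,6,0,0,0],[1,0,0,0,0,0,0],[1,0,0,0,0,0,0],[1,0,0,-10,0,0,0],[1,0,0,-4,0,0,0]]' ; python3 -m creep '[[0.8,0,0,0,0,0,0],[0.6,0,0,0,0,0,0],[0.45,0,0,0,0,0,0],[0.45,0,0,0,0,0,0]]' 20
```

```text
t: 3.52
eef_pos: [0.5661, 0.2758, -0.005]
tool_rot: [-0.0, 0.532, 0.847, -0.001]
contact_force: [-0.3, -0.3, -0.8]
gripper_width: 0.998
grasp_force: 0.0
t: 4.03
eef_pos: [0.5669, 0.2761, -0.0035]
tool_rot: [0.0, 0.532, 0.847, 0.0]
contact_force: [-0.1, 0.0, 0.3]
gripper_width: 0.726
grasp_force: 0.2
```

```bash
python3 -m creep '[[0.35,0,0,0,0,0,0],[0.35,0,0,0,0,0,0],[0.35,-5,-3,0,0,0,0],[0.35,-5,-3,0,0,0,0]]' 20
```

```text
t: 4.53
eef_pos: [0.5575, 0.2705, -0.0032]
tool_rot: [0.001, 0.532, 0.847, 0.001]
contact_force: [1.7, 0.1, 4.4]
gripper_width: 0.689
grasp_force: 21.6
```

```bash
python3 -m creep '[[0.35,-15,-8,0,0,0,0],[0.35,-20,-10,0,0,0,0],[0.35,-20,-10,0,0,0,0],[0.35,-20,-10,0,0,0,0],[0.35,-15,-8,0,0,0,0]]'; python3 -m creep '[[0.35,0,0,0,0,0,0]]'
```

```text
t: 5.15
eef_pos: [0.4667, 0.224, -0.0032]
tool_rot: [0.0, 0.532, 0.846, 0.001]
contact_force: [2.3, 0.5, 3.2]
gripper_width: 0.687
grasp_force: 22.0
t: 5.28
eef_pos: [0.4649, 0.223, -0.0034]
tool_rot: [-0.001, 0.532, 0.846, -0.001]
contact_force: [-4.5, -2.2, 12.8]
gripper_width: 0.682
grasp_force: 22.6
```

```bash
python3 -m creep '[[0.5,0,0,0,0,0,0],[1,0,0,0,0,0,0],[1,0,0,0,0,0,0],[1,0,0,40,0,0,0],[1,0,0,50,0,0,0]]'; python3 -m creep '[[1,18,-39,20,0,0,0],[1,18,-39,0,0,0,0],[1,18,-39,0,0,0,0],[1,18,-37,0,0,0,0],[1,0,0,0,0,0,0]]'
python3 - <<'E'
from h import *
o=get_obs();print(o['eef_pos'])
def blobs(im):
    hsv=cv2.cvtColor(im,cv2.COLOR_RGB2HSV);m=((hsv[...,2]>120)&(hsv[...,1]<90)).astype(np.uint8)
    c,_=cv2.findContours(m,cv2.RETR_EXTERNAL,cv2.CHAIN_APPROX_NONE)
    return [(*cv2.minEnclosingCircle(k),cv2.contourArea(k)) for k in c if cv2.contourArea(k)>60]
im,_=save('wrist','w1')
for (u,v),r,a in blobs(im): print('w',round(u),round(v),round(r),a,wonz(u,v,.009,o)[:2].round(4))
im,_=save('top','t1')
for (u,v),r,a in blobs(im):
    if 230<a<420 and 150<v<260: print('t',round(u),round(v),round(r),a,onz('top',u,v,.009)[:2].round(4))
E
```

```text
t: 5.9
eef_pos: [0.4659, 0.2236, 0.0863]
tool_rot: [-0.001, 0.532, 0.847, -0.001]
contact_force: [1.1, 0.5, -0.2]
gripper_width: 0.999
grasp_force: 0.0
t: 6.52
eef_pos: [0.5399, 0.0661, 0.1064]
tool_rot: [0.001, 0.535, 0.845, -0.001]
contact_force: [0.1, 0.1, 0.4]
gripper_width: 0.997
grasp_force: 0.0
[0.53990976 0.06605475 0.10636621]
w 414 368 20 554.0 [ 0.7869 -0.0473]
w 192 318 15 251.5 [ 0.5345 -0.0912]
w 16 285 45 3012.0 [ 0.3555 -0.1317]
w 468 283 56 2492.5 [0.7741 0.0693]
w 103 217 33 2347.0 [ 0.416  -0.0206]
w 256 187 33 3221.0 [0.5347 0.0687]
w 460 151 64 10272.0 [0.6837 0.1759]
w 256 76 40 4491.5 [0.4945 0.1538]
w 258 0 29 574.5 [0.4731 0.2039]
t 9 222 14 367.5 [0.416  0.6977]
t 32 181 18 417.5 [0.5339 0.6365]
t 291 175 12 370.5 [ 0.5449 -0.1204]
```

```bash
python3 -m creep '[[1,-4,3,-40,0,0,0],[1,0,0,-40,0,0,0],[1,0,0,-20,0,0,0],[1,0,0,-10,0,0,0],[1,0,0,0,0,0,0]]' ; python3 -m creep '[[0.8,0,0,0,0,0,0],[0.6,0,0,0,0,0,0],[0.45,0,0,0,0,0,0],[0.35,0,0,0,0,0,0],[0.35,0,0,0,0,0,0]]' 20
```

```text
t: 7.25
eef_pos: [0.5343, 0.074, -0.004]
tool_rot: [-0.0, 0.532, 0.847, -0.0]
contact_force: [-0.2, 0.7, -0.4]
gripper_width: 0.997
grasp_force: 0.0
t: 7.88
eef_pos: [0.5351, 0.0732, -0.0029]
tool_rot: [0.0, 0.532, 0.846, 0.0]
contact_force: [-1.1, -0.0, 7.4]
gripper_width: 0.694
grasp_force: 20.2
```

```bash
python3 -m creep '[[0.35,-4,9,0,0,0,0],[0.35,-4,9,0,0,0,0],[0.35,0,0,0,0,0,0],[0.6,0,0,0,0,0,0],[1,0,0,0,0,0,0]]'; python3 -m creep '[[1,0,0,0,0,0,0],[1,0,0,40,0,0,0],[1,0,0,60,0,0,0],[1,-30,-50,60,0,0,0],[1,-10,-60,50,0,0,0]]';python3 -m creep '[[1,0,-60,20,0,0,0],[1,0,-60,0,0,0,0],[1,0,-60,0,0,0,0],[1,0,-50,0,0,0,0],[1,0,0,0,0,0,0]]'
python3 - <<'E'
from h import *
print(get_obs()['eef_pos'])
im,_=save('top','t2')
hsv=cv2.cvtColor(im,cv2.COLOR_RGB2HSV);m=((hsv[...,2]>120)&(hsv[...,1]<90)).astype(np.uint8)
c,_=cv2.findContours(m,cv2.RETR_EXTERNAL,cv2.CHAIN_APPROX_NONE)
for k in c:
    a=cv2.contourArea(k);(u,v),r=cv2.minEnclosingCircle(k)
    if 130<a<420 and 150<v<260: print('t',round(u),round(v),round(r),a,onz('top',u,v,.009)[:2].round(4))
save('side','s2');save('wrist','w2')
E
```

```text
t: 8.5
eef_pos: [0.5265, 0.0913, -0.0039]
tool_rot: [-0.0, 0.532, 0.847, -0.0]
contact_force: [0.6, 0.1, -0.8]
gripper_width: 0.984
grasp_force: 0.0
t: 9.12
eef_pos: [0.4956, 0.0061, 0.1823]
tool_rot: [-0.0, 0.531, 0.847, 0.0]
contact_force: [1.5, -0.5, 0.3]
gripper_width: 1.003
grasp_force: 0.0
t: 9.75
eef_pos: [0.4951, -0.2281, 0.2007]
tool_rot: [0.001, 0.536, 0.844, -0.001]
contact_force: [-1.2, 0.9, -0.1]
gripper_width: 1.002
grasp_force: 0.0
[ 0.49511667 -0.22806296  0.20073071]
t 168 235 11 293.5 [0.3754 0.2333]
t 412 232 16 179.0 [ 0.3816 -0.4605]
t 9 222 15 366.5 [0.416  0.6973]
t 253 217 8 168.5 [ 0.4264 -0.0093]
t 118 212 9 208.5 [0.4402 0.3777]
t 78 210 32 174.5 [0.4496 0.4976]
t 172 203 11 347.0 [0.4654 0.2242]
t 196 192 11 341.5 [0.4972 0.1541]
t 219 181 11 339.5 [0.53   0.0885]
t 32 181 18 417.0 [0.5339 0.6365]
t 291 175 12 369.5 [ 0.5449 -0.1204]
```

View pics/t2.png

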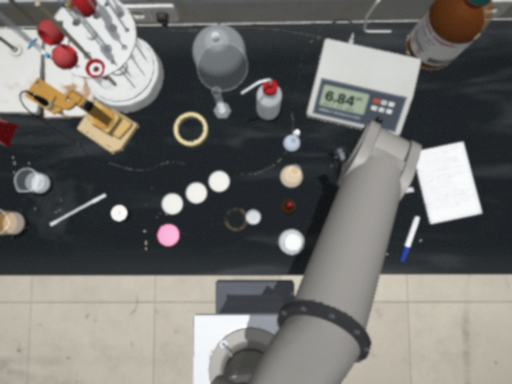

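The dishes now stand in a row with spacings of 77 and 73 mm and an overall length of 150 mm, so step 1 is met. Next comes the inoculator.

```bash
python3 -m creep '[[1,-4,-32,10,0,0,-0.1],[1,-4,-32,0,0,0,-0.1],[1,-4,-30,0,0,0,-0.1],[1,-4,-30,0,0,0,0],[1,0,0,0,0,0,0]]'
python3 - <<'E'
from h import *
save('wrist','w3')
E
```

```text
t: 10.52
eef_pos: [0.4795, -0.3497, 0.2111]
tool_rot: [0.001, 0.655, 0.756, -0.001]
contact_force: [-0.3, -0.5, -0.0]
gripper_width: 0.998
grasp_force: 0.0
```

View pics/w3.png

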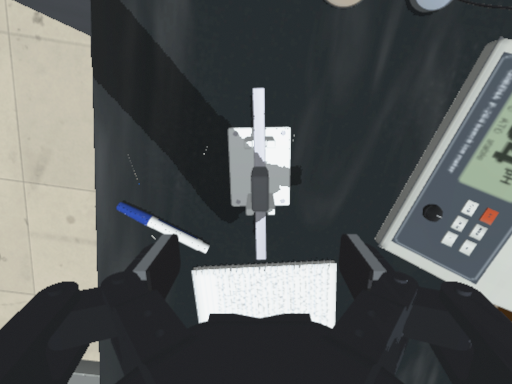

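The bar runs from (259,88) to (261,258), and the handle top is the dark block around (260,196).

```bash
python3 - <<'E'
from h import *
a=wonz(259,88,.072);b=wonz(261,258.5,.072);print(a.round(4),b.round(4),((a+b)/2).round(4),np.linalg.norm(a-b),np.arctan2(-(a-b)[0],(a-b)[1]))
print(wonz(260.5,196,.122).round(4))
d=np.load('pics/w3_d.npy');im=np.load('pics/w3_i.npy').astype(int)
print(d[160:220:4,260].round(3), im[160:220:4,260].sum(1)//3, im[195,244:278:2].sum(1)//3)
o=get_obs();q=o['tool_rot'];print(R.from_quat([q[1],q[2],q[3],q[0]]).as_matrix().round(3))
E
```

```text
[ 0.4657 -0.2556  0.072 ] [ 0.4951 -0.4399  0.072 ] [ 0.4804 -0.3478  0.072 ] 0.18662505411168112 0.15800539468222194
[ 0.4809 -0.3495  0.122 ]
[0.285 0.285 0.27  0.253 0.239 0.238 0.239 0.24  0.241 0.242 0.243 0.245
 0.246 0.3   0.301] [129 129  69  69  74  85  85  85  83  84  84  82  82 121 126] [161 158 133 127  77  82  83  83  84  83  83  81  93 134 157 245 245]
[[-0.145  0.989  0.   ]
 [ 0.989  0.145 -0.   ]
 [-0.    -0.    -1.   ]]
```

```bash
python3 -m creep '[[1,1,1,-45,0,0,0.012],[1,0,0,-45,0,0,0],[1,0,0,-30,0,0,0],[1,0,0,-11,0,0,0],[1,0,0,0,0,0,0]]' 60; python3 -m creep '[[0,0,0,0,0,0,0],[-0.3,0,0,0,0,0,0],[-0.6,0,0,0,0,0,0],[-1,0,0,0,0,0,0],[-1,0,0,0,0,0,0]]' 60;python3 -m creep '[[-1,0,0,0,0,0,0]]'
```

```text
t: 11.2
eef_pos: [0.4819, -0.3455, 0.0797]
tool_rot: [-0.0, 0.648, 0.762, 0.0]
contact_force: [0.8, -0.4, -0.2]
gripper_width: 0.999
grasp_force: 0.0
t: 11.82
eef_pos: [0.4813, -0.3463, 0.0799]
tool_rot: [-0.0, 0.648, 0.761, 0.0]
contact_force: [-1.3, 1.2, 3.8]
gripper_width: 0.18
grasp_force: 59.4
t: 11.95
eef_pos: [0.4813, -0.3463, 0.0799]
tool_rot: [-0.0, 0.648, 0.761, 0.0]
contact_force: [-2.2, 1.1, 6.2]
gripper_width: 0.181
grasp_force: 59.6
```

```bash
python3 -m creep '[[-1,0,0,10,0,0,0],[-1,0,0,20,0,0,0],[-1,0,0,40,0,0,0],[-1,0,0,50,0,0,0],[-1,0,0,50,0,0,0]]';python3 -m creep '[[-1,0,0,20,0,0,0],[-1,0,0,0,0,0,0]]'
python3 - <<'E'
from h import *
save('side','s3')
E
```

```text
t: 12.58
eef_pos: [0.4813, -0.3462, 0.2523]
tool_rot: [0.0, 0.648, 0.761, 0.0]
contact_force: [1.1, -0.7, -2.1]
gripper_width: 0.178
grasp_force: 58.7
t: 12.82
eef_pos: [0.4822, -0.3469, 0.2722]
tool_rot: [0.002, 0.648, 0.761, 0.001]
contact_force: [-0.6, 0.4, -1.6]
gripper_width: 0.183
grasp_force: 58.8
```

View pics/s3.png

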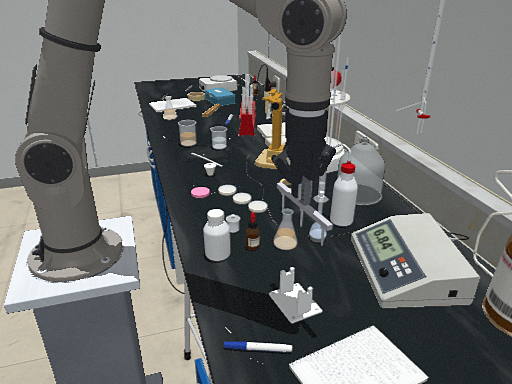

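The side view shows the inoculator level in the grip at about (305,205), clear of the stand, with all the vessels standing. Now I'll carry it over.

```bash
python3 -m creep '[[-1,0,25,0,0,0,0],[-1,0,40,0,0,0,0],[-1,0,45,0,0,0,0],[-1,0,45,0,0,0,0],[-1,0,45,0,0,0,0]]';python3 -m creep '[[-1,0,45,0,0,0,0.05],[-1,3,45,0,0,0,0.05],[-1,4,45,0,0,0,0.05],[-1,4,45,0,0,0,0.05],[-1,4,45,0,0,0,0.05]]';python3 -m creep '[[-1,0,45,0,0,0,0.034],[-1,0,25,0,0,0,0],[-1,0,9,-20,0,0,0],[-1,0,0,-30,0,0,0],[-1,0,0,0,0,0,0]]'
```

```text
t: 13.5
eef_pos: [0.4804, -0.1444, 0.2682]
tool_rot: [-0.001, 0.648, 0.761, -0.001]
contact_force: [0.3, 0.7, -1.4]
gripper_width: 0.18
grasp_force: 58.8
t: 14.12
eef_pos: [0.4954, 0.0801, 0.2682]
tool_rot: [-0.001, 0.548, 0.837, -0.001]
contact_force: [0.8, -0.3, -2.1]
gripper_width: 0.178
grasp_force: 58.8
t: 14.75
eef_pos: [0.4939, 0.1569, 0.2165]
tool_rot: [-0.002, 0.534, 0.845, -0.003]
contact_force: [-0.0, -1.0, -1.7]
gripper_width: 0.177
grasp_force: 58.7
```

```bash
python3 -m creep '[[-1,3,1,-30,0,0,0],[-1,0,0,-35,0,0,0],[-1,0,0,-20,0,0,0],[-1,0,0,0,0,0,0]]'
python3 - <<'E'
from h import *
print(get_obs()['eef_pos'].round(4))
w,_=save('wrist','w4');s,_=save('side','s4')
c=cv2.resize(s[150:250,180:300],(600,500),interpolation=cv2.INTER_CUBIC)
cv2.imwrite('pics/s4c.png',c[:,:,::-1])
E
```

```text
t: 15.25
eef_pos: [0.4987, 0.1583, 0.1339]
tool_rot: [-0.001, 0.534, 0.845, -0.001]
contact_force: [-0.1, 0.1, -0.8]
gripper_width: 0.182
grasp_force: 58.9
[0.4987 0.1583 0.1339]
```

View pics/w4.png

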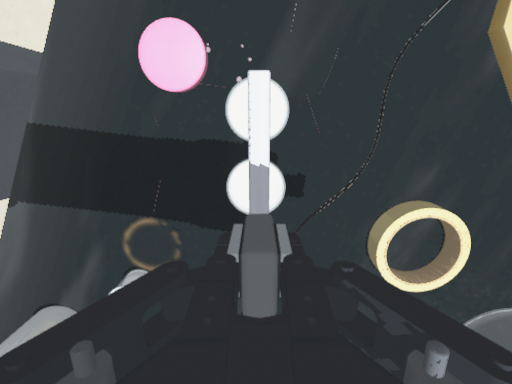

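View pics/s4c.png

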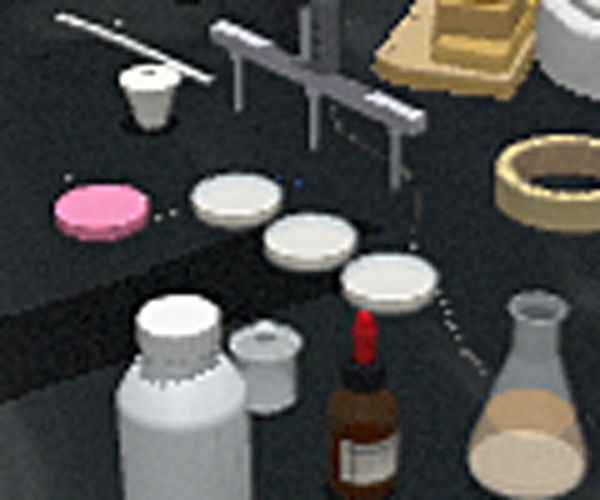

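The side crop shows the pin tips at (239,109), (314,150) and (396,188), with the dish tops below them at (238,199), (310,241) and (390,281). The wrist view shows the bar lying along the row. I'll compare the two.

```bash
python3 - <<'E'
from h import *
P=[(239,109),(314,150),(396,188)];D=[(238,199),(310,241),(390,281)]
f=lambda p,z:onz('side',180+p[0]/5-.4,150+p[1]/5-.4,z)[:2]
for p,d in zip(P,D): a=f(p,.069);b=f(d,.010);print(a.round(4),b.round(4),(b-a).round(4))
# wrist: bar far end vs expected; dish blob
a=wonz(259.5,71,.126);print('bar end',a.round(4)); 
im=np.load('pics/w4_i.npy')
print('dishL',wonz(257,110,.009).round(4),'M',wonz(256,187,.009).round(4))
E
```

```text
[0.4706 0.2322] [0.4647 0.2183] [-0.0059 -0.014 ]
[0.5014 0.1592] [0.4948 0.1482] [-0.0065 -0.011 ]
[0.5353 0.094 ] [0.5285 0.0838] [-0.0068 -0.0102]
bar end [0.4607 0.2402 0.126 ]
dishL [0.4662 0.2234 0.009 ] M [0.4978 0.1542 0.009 ]
```

```bash
python3 - <<'E'
from h import *
d=np.load('pics/s4_d.npy').astype(float);p=camera_params('side');K=p['intrinsics'];T=p['cam_to_world']
v,u=np.mgrid[:384,:512];X=np.stack([(u-K[0,2])/K[0,0]*d,-(v-K[1,2])/K[1,1]*d,-d],-1)@T[:3,:3].T+T[:3,3]
for (x,y) in [(239,100),(314,138),(396,176)]:
    c=int(180+x/5)
    for r in range(int(150+y/5)-3,int(150+y/5)+4):
        k=c-2+np.argmin(d[r,c-2:c+3]);print(r,k,X[r,k].round(4),end=' | ')
    print()
for (x,y) in [(238,199),(310,241),(390,281)]:
    c,r=int(180+x/5),int(150+y/5);print(X[r-3:r+4,c-4:c+5].reshape(-1,3).mean(0).round(4))
m=(np.abs(X[...,0]-.5)<.08)&(np.abs(X[...,1]-.155)<.11)&(X[...,2]>.058)&(X[...,2]<.09);print(X[m].shape)
Z=X[m]
for lo,hi in[(.19,.26),(.13,.18),(.06,.12)]:
    s=Z[(Z[:,1]>lo)&(Z[:,1]<hi)];print(len(s),s.mean(0).round(4) if len(s) else'')
E
```

```text
167 227 [0.4668 0.2198 0.0909] | 168 227 [0.4667 0.2199 0.0873] | 169 227 [0.4654 0.2145 0.0863] | 170 227 [0.4664 0.2192 0.0805] | 171 227 [0.4671 0.2229 0.0751] | 172 227 [0.4673 0.2242 0.0709] | 173 227 [0.498  0.356  0.0029] | 
174 242 [0.4979 0.1503 0.0933] | 175 243 [0.501  0.15   0.0895] | 176 243 [0.5013 0.1513 0.0853] | 177 242 [0.4975 0.1494 0.0833] | 178 242 [0.4983 0.1526 0.0782] | 179 242 [0.4993 0.1563 0.0728] | 180 240 [0.5276 0.2864 0.0034] | 
182 259 [0.5314 0.0801 0.0941] | 183 258 [0.5299 0.0853 0.0884] | 184 258 [0.5309 0.0884 0.0833] | 185 258 [0.5299 0.0854 0.0816] | 186 259 [0.532  0.0817 0.0796] | 187 258 [0.5314 0.0899 0.0723] | 188 260 [0.5761 0.2082 0.0033] | 
[0.464  0.2179 0.0119]
[0.4894 0.1238 0.0228]
[0.5282 0.0788 0.0121]
(23, 3)
5 [0.4666 0.2202 0.08  ]
8 [0.4999 0.1537 0.0836]
10 [0.5316 0.0866 0.0824]
```

Depth, wrist view and arm pose together put the pins about 3.5 mm too far in +x and 2 mm in +y. I'll correct that and lower.

```bash
python3 -m creep '[[-1,-2,-1,-10,0,0,0],[-1,-1.5,-1,-15,0,0,0],[-1,0,0,-12,0,0,0],[-1,0,0,-6,0,0,0],[-1,0,0,0,0,0,0]]'; python3 -m creep '[[-1,0,0,0,0,0,0],[-1,0,0,0,0,0,0]]'
python3 - <<'E'
from h import *
s,_=save('side','s5')
c=cv2.resize(s[150:220,200:290],(720,560),interpolation=cv2.INTER_CUBIC)
cv2.imwrite('pics/s5c.png',c[:,:,::-1])
E
```

```text
t: 15.98
eef_pos: [0.4957, 0.1567, 0.091]
tool_rot: [-0.0, 0.534, 0.845, -0.001]
contact_force: [-0.0, -1.0, -2.4]
gripper_width: 0.184
grasp_force: 58.9
t: 16.23
eef_pos: [0.4963, 0.157, 0.092]
tool_rot: [0.0, 0.534, 0.845, 0.0]
contact_force: [-0.3, 0.1, -2.1]
gripper_width: 0.179
grasp_force: 58.9
```

View pics/s5c.png

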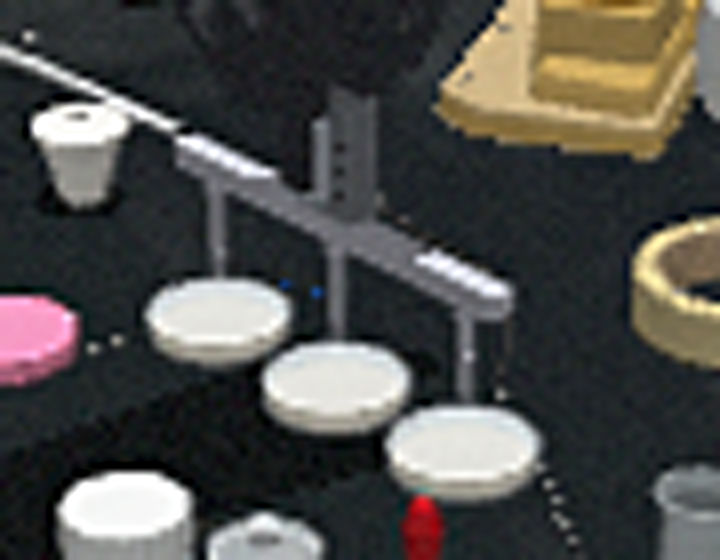

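The pin tips at (219,278), (338,342) and (465,402) stand about 4.5 px above the dish centres. That matches a height of about 17 mm over the filling with the pins centred, so I'm handing in.

```bash
python3 -c "
from station import *
print(hand_in())"
```

```text
the job is handed in; nothing more can be done
None
```

I slid the three dishes into an even row (about 77 and 73 mm apart) and handed in with the inoculator held level over them, pin ends about 27 mm above the bench and one pin over each dish; the judge's result was not shown.

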